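# Snap the cover onto a recliner's battery box

## Task

Two battery boxes from power recliners stand on the upholsterer's bench, each with its cover only laid on top of its clips. Press the cover of the oblong box home corner by corner, until all four clips have clicked in and it sits flush all round, then let go. The square box still waits for its cells: do not touch its loose cover.

Things in the scene. Friction and masses are not known exactly. Their poses are not given: they have to be found in the camera images.
- long_box: Oblong black plastic battery box, fixed to the bench, 160 (its x) x 110 (its y) x 50 mm high, open on top. Origin: centre of its underside, z up. A spring clip in each corner lets the cover's prong past after some 5 mm, with 8 to 20 N. The rigid cover tilts: the opposite corner rises up to 8 mm, so go round (the opposite one next pops the first out); the last may click in with the third.
- long_cover: Grey plastic cover of the oblong box: plate 160 (its x) x 110 (its y) x 5 mm with a prong under each corner, already entered in the box. Origin: centre of the plate's underside, z up. Starts level, underside 9 mm above the rim (top face 64 mm above the bench); home: underside on the rim (top face 55 mm). Press on the dark dots, 15 mm in from the edges: x +-65, y +-40 mm from the centre.
- square_cover: Cover of the other battery box, same materials: a square plate 110 x 110 x 5 mm, lying loose 9 mm above the rim of its 50 mm high box (top face 64 mm above the bench). Origin: centre of the plate's underside. To be left alone.
Things that resemble listed ones, but are neither listed nor needed, are in the scene too. Leave any yellow look-alike of the long_cover alone.

How it is judged:
On the way:
1. a first corner of the oblong box's cover is pressed in, so that the cover stands tilted (angle between the z axis of long_cover and the z axis of long_box, either way round above 0.04 rad), for 0.05 s.
At the end, for the whole second after the job is handed in: The oblong cover is on its box, not shifted by more than 6 mm, with its underside within 2.5 mm of the rim, level with it to 0.03 rad (so all four clips are in) and at rest; the square box's cover lies loose where it was, within 6 mm (z of long_cover in the frame of long_box below 0.0525 m and horizontal distance between long_cover and long_box below 0.006 m and angle between the z axis of long_cover and the z axis of long_box, either way round below 0.03 rad and linear speed of long_cover below 0.02 m/s and distance of square_cover from where it was at the start of the episode below 0.006 m); the robot touches nothing.
It fails at once if the square box's cover is pressed or shifted (contact force between square_cover and the fingers above 3 N or contact force between square_cover and the arm above 3 N or distance of square_cover from where it was at the start of the episode above 0.006 m).
It also fails if it takes over 45 s, if anything falls off the work surface, if the arm or the gripper's body presses on something with over 40 N, if the wrist force passes 120 N, or if a joint passes its speed limit or range.

## Robot

A 7-joint arm with a two-finger parallel gripper is mounted at the origin on the work surface. World frame = base frame: x ahead of the robot, y to its left, z up, the work surface at z = 0. Lengths are in m, angles in rad, forces in N, time in s.
With the tool pointing down it reaches from about 0.425 to 0.925 m from the base axis. Payload 6.8 kg.
Tool frame: the origin (TCP) lies on the centre line of the jaws, within the pads' length; the fingertips stand 19 mm ahead of it and the grasp point (between the pads) is the TCP (tcp_to_tips is the distance from the TCP to the fingertips, in m); x points along the fingers, y is the direction in which the jaws open and shut, and the axes are right-handed (so a half turn about x gives the same grasp; the last joint's range is limited). The gripper opens to 85 mm and grips with 20 to 120 N. Pads are 22 mm wide; open, the fingers measure 114 mm over their backs; the gripper's body (76 mm by 85 mm) begins 54 mm behind the grasp point. The pads swing forward as they close: fully open they stand 13 mm farther back than shut.
Start: joints at [1.125, 0.477, 0.022, 1.555, -0.011, 1.109, -0.083], TCP at [0.224, -0.637, 0.25] pointing down, gripper open.
Joint ranges: [-2.96, 2.96], [-0.34, 2.1], [-1.41, 1.46], [0.24, 2.44], [-1.37, 4.51], [0.17, 1.92], [-2.96, 2.96]. Speed limits (rad/s): [2.39, 2.39, 3.14, 3.14, 3.14, 3.14, 3.14].

## Interface

Orientations are given as a unit quaternion [w, x, y, z].
In Python, from station import get_obs, read_camera, hand_in, spot_in, cut_out, tcp_to_tips gives the robot as it stands.
- The arm moves only by the shell command python3 -m jog 'ROWS' [FORCE]. ROWS is JSON, a list of rows, each an object of numbers: "gripper": the closure, from 0 (fully open) to 1 (shut); "dx", "dy", "dz": the shift along the world's x, y, z in m; "rx", "ry", "rz": the turn, a rotation vector about the world's x, y, z in degrees. In form: [{"gripper": .., "dx": .., "dy": .., "dz": .., "rx": .., "ry": .., "rz": ..}, ...]. A call has 1 to 10 rows; each row is the pose to reach, as a shift and turn from the pose commanded when the call began; what a row does not reach only later rows make up. A row lasts 1/10 s, in which the tool goes at most 50 mm and 8.59 degrees, less where a joint would pass 70% of its speed; a pose out of reach is approached as far as the arm can. A call with a gripper value outside its range is refused whole. The fingers move at their own pace and stop on an object; FORCE is the grip in N (left out, the last holds). Time passes only in rows, so rows that repeat a pose let the fingers close. It gives the time, the measured TCP pose, the force and the opening at its end, in the units of the state.
- get_obs(): the state, without advancing time (a new reading comes with each control period).
- read_camera(name): name is "scene" or "top" or "wrist"; returns a dict with "pixels" (400x640x3 uint8, blue, green, red), "range_z" (400x640 float32, m along the optical axis (not along the pixel's ray), 0 where there is no reading), "camera_matrix" (3x3 intrinsics, pixels), "cam_to_world" (4x4, takes a point from camera to world coordinates). Camera axes: x right, y down, z forward; pixel columns grow to the right and rows downward; lengths in m; the calibration is good to about 2 mm. The wrist camera is an equidistant fisheye: a pixel r from the principal point sees the ray r / f radians off the axis. A picture is of the moment at which its call begins.
- hand_in(): hands the job in, once; it reports no verdict.
Trained networks look in the newest picture that a camera, given by its name, has taken for a name from the list of things; names that differ only in an ending like _2 or _b are one class to them, and where a whole thing is asked for, a point or a joint stands for the part that bears it (a point fixed in the world has none). Each returns a list of dicts, best first, with "conf" (0 to 1); they miss things now and then, are a little off and sometimes report something else, mostly with a low value. They report only what shows in the picture. A call takes as long as a camera call. They do not tell look-alikes from the thing itself.
- spot_in(camera, label): "box" ([centre column, centre row, width, height] in pixels, round what is visible of it).
- cut_out(camera, label): "mask" (400x640 bool, what is visible of it) and "box" ([centre column, centre row, width, height] in pixels, round what is visible of it).
The state is a dict: "t": time; "q": joint angles; "joint_vel": joint speeds; "joint_torque": joint torques, N m; "eef_pos": TCP position; "tool_rot": TCP orientation; "contact_force": force on the tool from outside, world axes, zero at the start; "torque": the same for the moment, N m; "gripper_width": opening from 0.0 (shut) to 1.0 (fully open).
Only numpy, scipy, OpenCV 4.12 (cv2) and the standard library are available. Lean on these libraries where they do the work, as an engineer would, in place of code of your own. Each camera call takes 0.05 s, during which the arm holds its last target. There are 200 camera calls.

## Working session

There is one attempt and no reset: what is moved stays moved. The work goes in short steps, Python scripts to look and compute and a shell command to move; the robot and the scene stay as the last step left them, time stands still between calls to the robot, and variables do not carry over. Pictures are saved under pics/ and viewed, about 8 in all and at most 12, crops included, and the job is handed in when it is done.

```bash
mkdir -p pics; cat > h.py <<'E'
import numpy as np, cv2
from station import *
def world(c, mask):
    K=c["camera_matrix"];T=c["cam_to_world"];z=c["range_z"]
    v,u=np.nonzero(mask&(z>0)); d=z[v,u]
    P=np.c_[(u-K[0,2])/K[0,0]*d,(v-K[1,2])/K[1,1]*d,d]
    return P@T[:3,:3].T+T[:3,3],u,v
E
python3 - <<'E'
from h import *
print(get_obs(), tcp_to_tips)
ims=[]
for n in ("top","scene"):
    c=read_camera(n); cv2.imwrite(f"pics/{n}0.png",c["pixels"]); np.savez(f"{n}0.npz",**c)
    print(n, c["cam_to_world"].round(3).tolist())
    for l in ("long_cover","square_cover","long_box"):
        for r in cut_out(n,l)[:4]:
            P,u,v=world(c,r["mask"])
            s=f"{n} {l} {r['conf']:.2f} box {np.round(r['box'])}"
            if len(P):
                top=P[abs(P[:,2]-np.median(P[:,2]))<.006]
                rect=cv2.minAreaRect((top[:,:2]*1000).astype(np.float32))
                s+=f" medz {np.median(P[:,2]):.4f} rect {np.round(rect[0],1)} {np.round(rect[1],1)} {rect[2]:.1f} col {c['pixels'][v,u].mean(0).round()}"
            print(s)
E
```

```text
{'t': 0.0, 'q': array([ 1.12488633,  0.47781617,  0.02236173,  1.55643154, -0.01152402,
        1.10930786, -0.08310564]), 'joint_vel': array([5.88736007e-04, 1.37947862e-04, 1.55999484e-03, 8.21954538e-04,
       6.06782680e-05, 9.34671806e-05, 1.01275048e-03]), 'joint_torque': array([ 2.12166549e-05, -5.96443963e+01,  1.60828594e+00, -2.81190276e+01,
        1.25080286e-02,  9.55667929e-03, -2.63327144e-05]), 'eef_pos': array([ 0.2235095 , -0.63633724,  0.24932374]), 'tool_rot': array([-0.11823138, -0.69689227, -0.11949228,  0.69719731]), 'contact_force': array([-0.04347059, -0.34259242,  0.29598031]), 'torque': array([ 0.01716414, -0.00758142, -0.02113309]), 'gripper_width': 1.0002302310124886} 0.019
top [[-0.01, -0.995, 0.099, 0.329], [-1.0, 0.01, 0.001, -0.019], [-0.002, -0.099, -0.995, 0.912], [0.0, 0.0, 0.0, 1.0]]
top long_cover 0.69 box [306. 153.  85.  75.] medz 0.0630 rect [522.3  13.2] [160.2 110.8] 68.5 col [81. 87. 90.]
top long_cover 0.57 box [439. 295.  86.  75.] medz 0.0306 rect [ 211.3 -277.9] [160.3 109.9] 62.7 col [ 17. 114. 122.]
top square_cover 0.76 box [190. 162.  54.  50.] medz 0.0633 rect [503.2 271.5] [110.  110.4] 0.2 col [77. 83. 86.]
top long_box 0.65 box [303. 179.  75.  25.] medz 0.0295 rect [470.8  19.1] [ 59.1 169.6] 1.3 col [29. 37. 45.]
scene [[-0.545, 0.61, -0.576, 0.876], [0.838, 0.388, -0.383, 0.341], [-0.01, -0.691, -0.723, 0.702], [0.0, 0.0, 0.0, 1.0]]
scene long_cover 0.73 box [270. 142.  53.  45.] medz 0.0293 rect [ 213. -280.] [165.7 111. ] 62.4 col [  7. 123. 138.]
scene square_cover 0.81 box [400. 304.  78.  76.] medz 0.0621 rect [505.9 269.6] [111.2 110.1] 0.3 col [86. 93. 95.]
scene long_box 0.76 box [286. 271.  81.  59.] medz 0.0287 rect [568.4  21.9] [ 89.  192.1] 12.9 col [11. 11. 12.]
```

```bash
python3 - <<'E'
from h import *
a=cv2.resize(cv2.imread("pics/top0.png")[80:360,120:520],None,fx=2,fy=2)
cv2.imwrite("pics/a.png",a)
c=dict(np.load("scene0.npz"))
P,u,v=world(c,np.ones((400,640),bool))
m=(abs(P[:,2]-.063)<.006)&(abs(P[:,0]-.52)<.13)&(abs(P[:,1]-.013)<.12)
print(np.median(P[m],0), cv2.minAreaRect((P[m][:,:2]*1000).astype(np.float32)))
# scene crop
cv2.imwrite("pics/b.png",cv2.resize(c["pixels"][80:380,200:500],None,fx=2,fy=2))
E
```

```text
[0.52864137 0.01829138 0.06197552] ((523.9151000976562, 12.130195617675781), (161.87106323242188, 111.41178131103516), 68.35470581054688)
```

View pics/a.png

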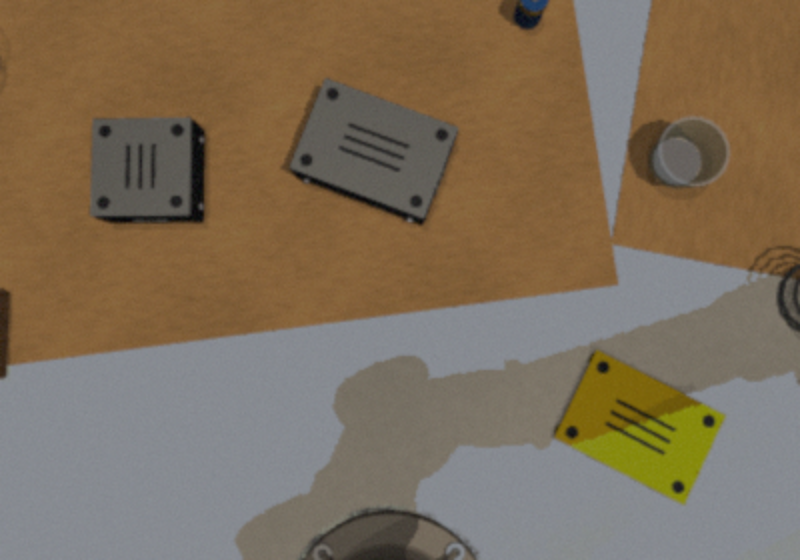

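View pics/b.png

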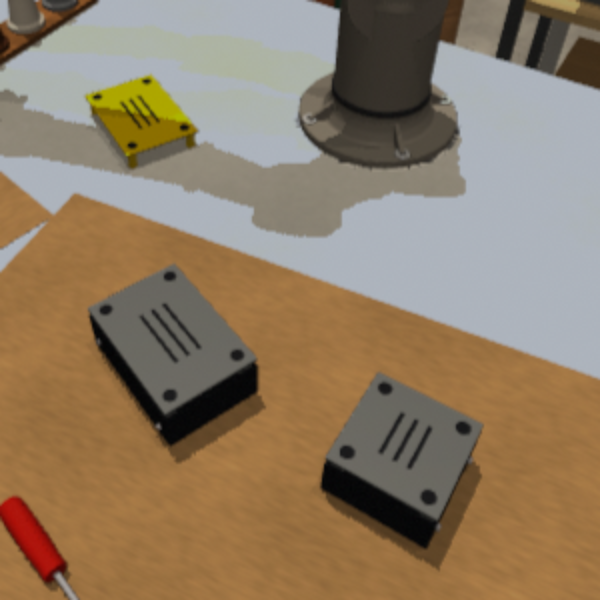

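The top view shows the grey oblong cover at about (375,150) in its crop. The square cover is at (145,168) and the yellow look-alike at (640,425). The scene view agrees to within 2 mm: centre (0.523, 0.013), long axis at 68.4°. Top z is about 63 mm, against 64 mm in the text. The corner dots work out to A(.510,.088), B(.584,.058), C(.536,-.062) and D(.462,-.033). I'll start at C.

```bash
python3 -m jog '[{"gripper":1,"dx":0.16,"dy":0.295},{"gripper":1,"dx":0.312,"dy":0.574},{"gripper":1,"dx":0.312,"dy":0.574},{"gripper":1,"dx":0.312,"dy":0.574},{"gripper":1,"dx":0.312,"dy":0.574},{"gripper":1,"dx":0.312,"dy":0.574},{"gripper":1,"dx":0.312,"dy":0.574},{"gripper":1,"dx":0.312,"dy":0.574},{"gripper":1,"dx":0.312,"dy":0.574},{"gripper":1,"dx":0.312,"dy":0.574}]' 40; python3 -c "
from h import *
o=get_obs();print(o['eef_pos'],o['tool_rot'],o['q'].round(2),o['contact_force'])"
```

```text
[ 0.22370029 -0.63681362  0.25019786] [-0.11881081 -0.69703462 -0.11891406  0.69705536] [ 1.12  0.48  0.02  1.56 -0.01  1.11 -0.08] [0.01997723 0.63581618 0.63873797]$[0]: bad value
```

```bash
python3 -m jog '[{"gripper":1,"dx":0.312,"dy":0.574,"dz":0,"rx":0,"ry":0,"rz":0},{"gripper":1,"dx":0.312,"dy":0.574,"dz":0,"rx":0,"ry":0,"rz":0},{"gripper":1,"dx":0.312,"dy":0.574,"dz":0,"rx":0,"ry":0,"rz":0},{"gripper":1,"dx":0.312,"dy":0.574,"dz":0,"rx":0,"ry":0,"rz":0},{"gripper":1,"dx":0.312,"dy":0.574,"dz":0,"rx":0,"ry":0,"rz":0},{"gripper":1,"dx":0.312,"dy":0.574,"dz":0,"rx":0,"ry":0,"rz":0},{"gripper":1,"dx":0.312,"dy":0.574,"dz":0,"rx":0,"ry":0,"rz":0},{"gripper":1,"dx":0.312,"dy":0.574,"dz":0,"rx":0,"ry":0,"rz":0},{"gripper":1,"dx":0.312,"dy":0.574,"dz":0,"rx":0,"ry":0,"rz":0},{"gripper":1,"dx":0.312,"dy":0.574,"dz":0,"rx":0,"ry":0,"rz":0}]' 40
```

```text
t: 1.4
eef_pos: [0.4632, -0.1958, 0.2507]
tool_rot: [0.119, 0.697, 0.119, -0.697]
contact_force: [1.1, -0.7, -0.1]
gripper_width: 0.002
```

```bash
python3 -m jog '[{"gripper":1,"dx":0.073,"dy":0.134,"dz":-0.05,"rx":0,"ry":0,"rz":0},{"gripper":1,"dx":0.073,"dy":0.134,"dz":-0.05,"rx":0,"ry":0,"rz":0},{"gripper":1,"dx":0.073,"dy":0.134,"dz":-0.05,"rx":0,"ry":0,"rz":0},{"gripper":1,"dx":0.073,"dy":0.134,"dz":-0.05,"rx":0,"ry":0,"rz":0},{"gripper":1,"dx":0.073,"dy":0.134,"dz":-0.09,"rx":0,"ry":0,"rz":0},{"gripper":1,"dx":0.073,"dy":0.134,"dz":-0.12,"rx":0,"ry":0,"rz":0},{"gripper":1,"dx":0.073,"dy":0.134,"dz":-0.14,"rx":0,"ry":0,"rz":0},{"gripper":1,"dx":0.073,"dy":0.134,"dz":-0.145,"rx":0,"ry":0,"rz":0},{"gripper":1,"dx":0.073,"dy":0.134,"dz":-0.145,"rx":0,"ry":0,"rz":0}]' 40; python3 - <<'E'
from h import *
c=read_camera("scene"); cv2.imwrite("pics/c.png",cv2.resize(c["pixels"][150:350,200:460],None,fx=3,fy=3))
E
```

```text
t: 2.3
eef_pos: [0.5352, -0.0639, 0.1051]
tool_rot: [-0.119, -0.697, -0.119, 0.697]
contact_force: [0.5, -0.5, 0.9]
gripper_width: -0.005
```

View pics/c.png

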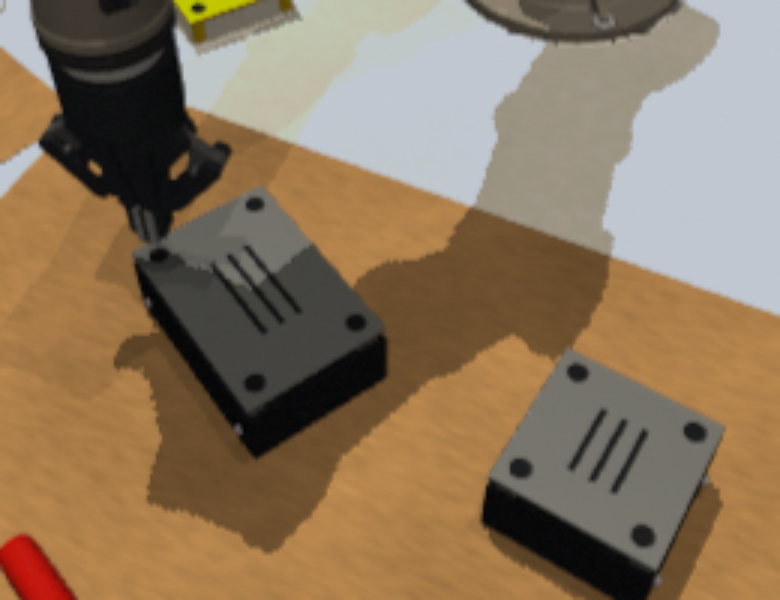

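The shut tips hang just above dot C, which is at (160,255), so I'll press.

```bash
python3 -m jog '[{"gripper":1,"dx":0.001,"dy":0.001,"dz":-0.018,"rx":0,"ry":0,"rz":0},{"gripper":1,"dx":0.001,"dy":0.001,"dz":-0.021,"rx":0,"ry":0,"rz":0},{"gripper":1,"dx":0.001,"dy":0.001,"dz":-0.023,"rx":0,"ry":0,"rz":0},{"gripper":1,"dx":0.001,"dy":0.001,"dz":-0.025,"rx":0,"ry":0,"rz":0}]' ;python3 -m jog '[{"gripper":1,"dx":0,"dy":0,"dz":-0.002,"rx":0,"ry":0,"rz":0},{"gripper":1,"dx":0,"dy":0,"dz":-0.004,"rx":0,"ry":0,"rz":0}]';python3 -m jog '[{"gripper":1,"dx":0,"dy":0,"dz":-0.002,"rx":0,"ry":0,"rz":0},{"gripper":1,"dx":0,"dy":0,"dz":-0.003,"rx":0,"ry":0,"rz":0}]'
```

```text
t: 2.75
eef_pos: [0.5371, -0.0633, 0.0815]
tool_rot: [0.119, 0.698, 0.118, -0.697]
contact_force: [-2.8, -4.1, 7.6]
gripper_width: 0.002
t: 2.95
eef_pos: [0.5376, -0.0643, 0.0778]
tool_rot: [0.119, 0.698, 0.117, -0.696]
contact_force: [0.7, -3.4, 3.9]
gripper_width: 0.004
t: 3.15
eef_pos: [0.5377, -0.0636, 0.0754]
tool_rot: [0.119, 0.698, 0.118, -0.696]
contact_force: [-6.0, -3.0, 24.7]
gripper_width: 0.002
```

```bash
python3 -m jog '[{"gripper":1,"dx":0,"dy":0,"dz":-0.001,"rx":0,"ry":0,"rz":0},{"gripper":1,"dx":0,"dy":0,"dz":-0.002,"rx":0,"ry":0,"rz":0}]'; python3 - <<'E'
from h import *
c=read_camera("top")
P,u,v=world(c,np.ones((400,640),bool))
R=np.array([[.368,.930],[-.930,.368]])
L=(P[:,:2]-[.523,.0127])@R.T*1000; z=P[:,2]*1000
m=(abs(L[:,0])<78)&(abs(L[:,1])<53)&(z>48)&(z<76)
for n,(a,b) in dict(A=(65,40),B=(65,-40),C=(-65,-40),D=(-65,40)).items():
    k=m&(np.hypot(L[:,0]-a,L[:,1]-b)<9); print(n,k.sum(),np.median(z[k]) if k.any() else None)
E
```

```text
t: 3.35
eef_pos: [0.5378, -0.0636, 0.075]
tool_rot: [0.119, 0.698, 0.118, -0.696]
contact_force: [-11.6, -2.6, 42.5]
gripper_width: -0.0
A 52 68.79239103660885
B 49 62.62279966948703
C 0 None
D 50 62.16514267081807
```

C is in: it met a hard stop at 42 N and A has risen to 69 mm. Next is the neighbouring corner D.

```bash
cat > corners.py <<'E'
from h import *
c=read_camera("top")
P,u,v=world(c,np.ones((400,640),bool))
R=np.array([[.368,.930],[-.930,.368]])
L=(P[:,:2]-[.523,.0127])@R.T*1000; z=P[:,2]*1000
m=(abs(L[:,0])<78)&(abs(L[:,1])<53)&(z>48)&(z<76)
for n,(a,b) in dict(A=(65,40),B=(65,-40),C=(-65,-40),D=(-65,40)).items():
    k=m&(np.hypot(L[:,0]-a,L[:,1]-b)<9); print(n,k.sum(),np.median(z[k]) if k.any() else None)
E
python3 -m jog '[{"gripper":1,"dx":0,"dy":0,"dz":0.02,"rx":0,"ry":0,"rz":0},{"gripper":1,"dx":0,"dy":0,"dz":0.03,"rx":0,"ry":0,"rz":0},{"gripper":1,"dx":-0.037,"dy":0.015,"dz":0.03,"rx":0,"ry":0,"rz":0},{"gripper":1,"dx":-0.074,"dy":0.03,"dz":0.03,"rx":0,"ry":0,"rz":0},{"gripper":1,"dx":-0.074,"dy":0.03,"dz":0.025,"rx":0,"ry":0,"rz":0},{"gripper":1,"dx":-0.074,"dy":0.03,"dz":0.015,"rx":0,"ry":0,"rz":0},{"gripper":1,"dx":-0.074,"dy":0.03,"dz":0.012,"rx":0,"ry":0,"rz":0}]'; python3 corners.py
python3 -m jog '[{"gripper":1,"dx":0,"dy":0,"dz":-0.002,"rx":0,"ry":0,"rz":0},{"gripper":1,"dx":0,"dy":0,"dz":-0.004,"rx":0,"ry":0,"rz":0}]'
python3 -m jog '[{"gripper":1,"dx":0,"dy":0,"dz":-0.002,"rx":0,"ry":0,"rz":0},{"gripper":1,"dx":0,"dy":0,"dz":-0.004,"rx":0,"ry":0,"rz":0}]'
python3 -m jog '[{"gripper":1,"dx":0,"dy":0,"dz":-0.001,"rx":0,"ry":0,"rz":0},{"gripper":1,"dx":0,"dy":0,"dz":-0.002,"rx":0,"ry":0,"rz":0}]'
```

```text
t: 4.1
eef_pos: [0.4631, -0.0327, 0.0825]
tool_rot: [0.119, 0.697, 0.119, -0.697]
contact_force: [-0.9, 0.4, 3.0]
gripper_width: 0.001
A 51 69.12331301101537
B 47 63.70590575157231
C 0 None
D 0 None
t: 4.35
eef_pos: [0.463, -0.0326, 0.0794]
tool_rot: [-0.119, -0.697, -0.119, 0.697]
contact_force: [-2.2, 1.4, 5.5]
gripper_width: -0.003
t: 4.55
eef_pos: [0.4632, -0.0327, 0.0752]
tool_rot: [0.119, 0.697, 0.119, -0.697]
contact_force: [-2.0, 0.9, 9.2]
gripper_width: -0.0
t: 4.75
eef_pos: [0.4633, -0.0326, 0.0747]
tool_rot: [0.119, 0.697, 0.118, -0.697]
contact_force: [-10.1, 0.5, 36.1]
gripper_width: -0.001
```

D is in. Next is A.

```bash
python3 -m jog '[{"gripper":1,"dx":0,"dy":0,"dz":0.02,"rx":0,"ry":0,"rz":0},{"gripper":1,"dx":0,"dy":0,"dz":0.035,"rx":0,"ry":0,"rz":0},{"gripper":1,"dx":0.016,"dy":0.04,"dz":0.035,"rx":0,"ry":0,"rz":0},{"gripper":1,"dx":0.032,"dy":0.08,"dz":0.035,"rx":0,"ry":0,"rz":0},{"gripper":1,"dx":0.048,"dy":0.121,"dz":0.035,"rx":0,"ry":0,"rz":0},{"gripper":1,"dx":0.048,"dy":0.121,"dz":0.035,"rx":0,"ry":0,"rz":0},{"gripper":1,"dx":0.048,"dy":0.121,"dz":0.025,"rx":0,"ry":0,"rz":0}]'; python3 corners.py
python3 -m jog '[{"gripper":1,"dx":0,"dy":0,"dz":-0.004,"rx":0,"ry":0,"rz":0},{"gripper":1,"dx":0,"dy":0,"dz":-0.008,"rx":0,"ry":0,"rz":0},{"gripper":1,"dx":0,"dy":0,"dz":-0.011,"rx":0,"ry":0,"rz":0}]'
python3 -m jog '[{"gripper":1,"dx":0,"dy":0,"dz":-0.003,"rx":0,"ry":0,"rz":0},{"gripper":1,"dx":0,"dy":0,"dz":-0.006,"rx":0,"ry":0,"rz":0}]'
python3 -m jog '[{"gripper":1,"dx":0,"dy":0,"dz":-0.002,"rx":0,"ry":0,"rz":0},{"gripper":1,"dx":0,"dy":0,"dz":-0.004,"rx":0,"ry":0,"rz":0}]'
python3 -m jog '[{"gripper":1,"dx":0,"dy":0,"dz":-0.001,"rx":0,"ry":0,"rz":0},{"gripper":1,"dx":0,"dy":0,"dz":-0.003,"rx":0,"ry":0,"rz":0}]'; python3 corners.py
```

```text
t: 5.45
eef_pos: [0.5119, 0.0898, 0.0987]
tool_rot: [0.119, 0.698, 0.12, -0.696]
contact_force: [-0.2, -0.8, 0.4]
gripper_width: -0.001
A 0 None
B 0 None
C 51 55.44508965716233
D 0 None
t: 5.8
eef_pos: [0.5102, 0.0873, 0.0868]
tool_rot: [-0.118, -0.697, -0.118, 0.697]
contact_force: [-0.5, 0.0, 0.0]
gripper_width: -0.002
t: 6.0
eef_pos: [0.5107, 0.0882, 0.0816]
tool_rot: [0.119, 0.697, 0.119, -0.697]
contact_force: [-4.4, -2.0, 16.4]
gripper_width: 0.001
t: 6.2
eef_pos: [0.5108, 0.0889, 0.0778]
tool_rot: [0.119, 0.697, 0.119, -0.697]
contact_force: [-0.3, -0.1, 0.3]
gripper_width: -0.001
t: 6.4
eef_pos: [0.5105, 0.0883, 0.0742]
tool_rot: [0.119, 0.697, 0.119, -0.697]
contact_force: [-0.1, -0.0, 1.3]
gripper_width: 0.002
A 0 None
B 0 None
C 49 54.509585193386556
D 0 None
```

```bash
python3 -m jog '[{"gripper":1,"dx":0,"dy":0,"dz":-0.001,"rx":0,"ry":0,"rz":0},{"gripper":1,"dx":0,"dy":0,"dz":-0.002,"rx":0,"ry":0,"rz":0}]'; python3 -m jog '[{"gripper":1,"dx":0,"dy":0,"dz":0.02,"rx":0,"ry":0,"rz":0},{"gripper":1,"dx":0,"dy":0,"dz":0.03,"rx":0,"ry":0,"rz":0},{"gripper":1,"dx":0.037,"dy":-0.015,"dz":0.03,"rx":0,"ry":0,"rz":0},{"gripper":1,"dx":0.074,"dy":-0.03,"dz":0.03,"rx":0,"ry":0,"rz":0},{"gripper":1,"dx":0.074,"dy":-0.03,"dz":0.03,"rx":0,"ry":0,"rz":0},{"gripper":1,"dx":0.074,"dy":-0.03,"dz":0.02,"rx":0,"ry":0,"rz":0},{"gripper":1,"dx":0.074,"dy":-0.03,"dz":0.014,"rx":0,"ry":0,"rz":0}]'
python3 -m jog '[{"gripper":1,"dx":0,"dy":0,"dz":-0.003,"rx":0,"ry":0,"rz":0},{"gripper":1,"dx":0,"dy":0,"dz":-0.006,"rx":0,"ry":0,"rz":0}]'
python3 -m jog '[{"gripper":1,"dx":0,"dy":0,"dz":-0.003,"rx":0,"ry":0,"rz":0},{"gripper":1,"dx":0,"dy":0,"dz":-0.005,"rx":0,"ry":0,"rz":0}]'
python3 -m jog '[{"gripper":1,"dx":0,"dy":0,"dz":-0.001,"rx":0,"ry":0,"rz":0},{"gripper":1,"dx":0,"dy":0,"dz":-0.002,"rx":0,"ry":0,"rz":0}]'; python3 corners.py
```

```text
t: 6.65
eef_pos: [0.5106, 0.0884, 0.0739]
tool_rot: [-0.119, -0.697, -0.118, 0.697]
contact_force: [-9.1, -2.4, 32.8]
gripper_width: -0.005
t: 7.35
eef_pos: [0.5829, 0.0588, 0.0849]
tool_rot: [-0.119, -0.696, -0.119, 0.698]
contact_force: [-0.4, -0.9, 0.5]
gripper_width: 0.001
t: 7.55
eef_pos: [0.5835, 0.059, 0.0796]
tool_rot: [-0.119, -0.697, -0.119, 0.697]
contact_force: [-0.7, -0.8, -0.6]
gripper_width: 0.0
t: 7.75
eef_pos: [0.5843, 0.0586, 0.0751]
tool_rot: [-0.119, -0.697, -0.119, 0.697]
contact_force: [-0.9, 0.1, 0.3]
gripper_width: -0.003
t: 7.95
eef_pos: [0.5845, 0.0585, 0.0741]
tool_rot: [-0.119, -0.697, -0.119, 0.697]
contact_force: [-5.8, -1.3, 14.4]
gripper_width: -0.001
A 0 None
B 0 None
C 0 None
D 0 None
```

B had already clicked in with A. I'll press it firmly once more, then lift away, clear the view and check.

```bash
python3 -m jog '[{"gripper":1,"dx":0,"dy":0,"dz":-0.002,"rx":0,"ry":0,"rz":0},{"gripper":1,"dx":0,"dy":0,"dz":-0.002,"rx":0,"ry":0,"rz":0}]'; python3 -m jog '[{"gripper":1,"dx":0,"dy":0,"dz":0.04,"rx":0,"ry":0,"rz":0},{"gripper":1,"dx":0,"dy":0,"dz":0.08,"rx":0,"ry":0,"rz":0},{"gripper":1,"dx":0,"dy":0,"dz":0.13,"rx":0,"ry":0,"rz":0},{"gripper":1,"dx":0,"dy":-0.25,"dz":0.13,"rx":0,"ry":0,"rz":0},{"gripper":1,"dx":0,"dy":-0.25,"dz":0.13,"rx":0,"ry":0,"rz":0},{"gripper":1,"dx":0,"dy":-0.25,"dz":0.13,"rx":0,"ry":0,"rz":0},{"gripper":1,"dx":0,"dy":-0.25,"dz":0.13,"rx":0,"ry":0,"rz":0},{"gripper":1,"dx":0,"dy":-0.25,"dz":0.13,"rx":0,"ry":0,"rz":0},{"gripper":1,"dx":0,"dy":-0.25,"dz":0.13,"rx":0,"ry":0,"rz":0}]'; python3 corners.py; python3 - <<'E'
from h import *
for n in ("top","scene"):
    c=read_camera(n); P,u,v=world(c,np.ones((400,640),bool))
    for nm,x,y,r in (("long",.523,.0127,.1),("sq",.503,.2715,.085)):
        m=(P[:,2]>.049)&(P[:,2]<.07)&(np.hypot(P[:,0]-x,P[:,1]-y)<r); Q=P[m]
        A=np.c_[Q[:,:2],np.ones(len(Q))]; k=np.linalg.lstsq(A,Q[:,2],rcond=None)[0]
        print(n,nm,cv2.minAreaRect((Q[:,:2]*1000).astype(np.float32)),np.median(Q[:,2]),"slope",np.hypot(*k[:2]))
cv2.imwrite("pics/d.png",cv2.resize(c["pixels"][150:350,200:460],None,fx=3,fy=3))
E
```

```text
t: 8.2
eef_pos: [0.5845, 0.0585, 0.074]
tool_rot: [-0.119, -0.697, -0.118, 0.697]
contact_force: [-9.4, -1.3, 24.6]
gripper_width: -0.0
t: 9.1
eef_pos: [0.5827, -0.2018, 0.2012]
tool_rot: [-0.116, -0.697, -0.113, 0.698]
contact_force: [-0.7, -0.1, -0.2]
gripper_width: 0.002
A 48 54.09830678900096
B 47 54.33296069030891
C 50 54.656657005114795
D 52 55.057307524178086
top long ((522.72021484375, 13.171043395996094), (160.35504150390625, 111.96660614013672), 68.56674194335938) 0.054510651071099425 slope 0.0026178064809755162
top sq ((503.6537170410156, 271.3359375), (110.52283477783203, 111.79595947265625), 0.19530673325061798) 0.06316877665031218 slope 0.016055905100973034
scene long ((524.9535522460938, 11.853561401367188), (161.5118408203125, 110.80521392822266), 68.61119842529297) 0.05340009134696899 slope 0.0007819455915496316
scene sq ((505.844970703125, 269.751220703125), (111.19210052490234, 109.8720474243164), 0.23190529644489288) 0.06208102231604273 slope 0.006995108489296478
```

View pics/d.png

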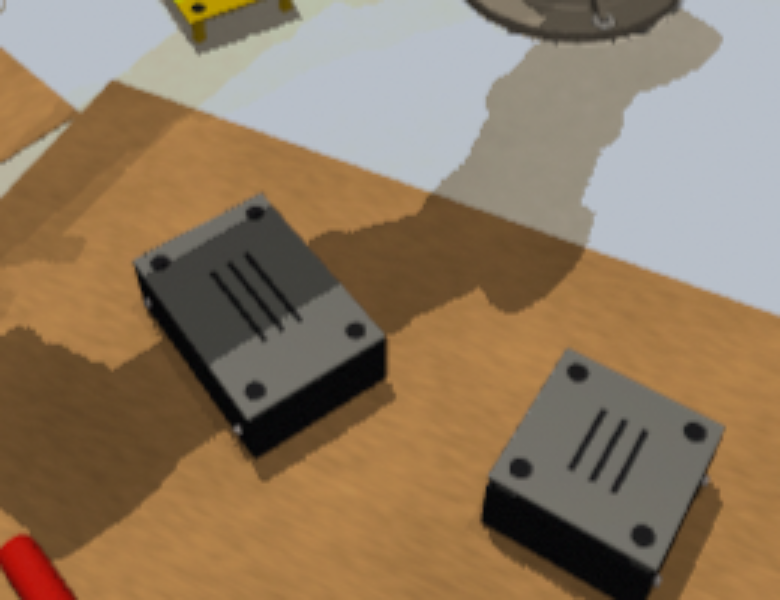

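The oblong cover, with its centre near (260,310), sits flush and level. The square cover, at (605,455), has not moved, and the arm is clear. I'm handing in.

```bash
python3 -m jog '[{"gripper":1,"dx":0,"dy":0,"dz":0,"rx":0,"ry":0,"rz":0},{"gripper":1,"dx":0,"dy":0,"dz":0,"rx":0,"ry":0,"rz":0}]'; python3 -c "from station import hand_in; print(hand_in())"
```

```text
t: 9.45
eef_pos: [0.5848, -0.1896, 0.2014]
tool_rot: [0.12, 0.697, 0.12, -0.697]
contact_force: [0.3, 0.4, 0.5]
gripper_width: 0.003
the job is handed in; nothing more can be done
None
```

The oblong box's cover is pressed home and flush on all four corners, and I handed the job in at about 9.5 s.

- **Pressing:** I went round the dots C, D, A and B with shut fingers. After the first corner, C, the opposite corner A stood at 69 mm, a tilt of about 0.09 rad. B had already clicked in along with A. Each corner ended on a hard stop at 25 to 43 N.
- **Oblong cover:** the last check put its corners at 54.1 to 55.1 mm (home is 55 mm) with a slope of at most 0.003. Its centre was within about 1 mm of where it started.
- **Square cover:** it was never touched, and its position and height were unchanged to within 1 mm. The top camera fit gave it a slope of 0.016 and the scene camera 0.007. I put that down to box-side points in the fit, but did not check it further.
- **Camera disagreement:** the two cameras differ by about 1 mm in height and 2 mm in position, within their stated calibration.
- **Arm:** it was clear of everything, with no contact force, at hand-in. The first move command was refused because its rows were incomplete, and nothing moved.

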